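# Check the lid hinges of two parts cases

## Task

Check the hinges of the two blue parts cases: lift each clear lid by its orange tab nearly up to its stop and let go of it there. The lid with the good hinge drops shut by itself; the stiff one stays up: leave it standing open, so that everyone sees that this case is rejected.

Things in the scene. Friction and masses are not known exactly. Their poses are not given: they have to be found in the camera images.
- case_a_grip (a point): Centre of the bead (disc 18 mm across, 14 mm wide) at the end of the orange tab in the middle of the front edge of case A's clear lid. Pinch it along this point's y, its 14 mm width. Axes turn with the lid; lid shut: x level from bead to hinge, y left along the hinge, z up. The hinge line lies 170 mm along +x. Shut, the bead is 46 mm over the worktop and 26 mm before the blue box.
- case_a_lid (a joint): Lid angle of case A, rad: 0 shut, grows as it swings up about its far edge, stop at 0.96 (short of upright). One of the two cases, A or B, has a good hinge: its lid drops shut by its weight when let go. The other's is stiff: the lid takes about 2 N at the tab and stays where left. Both look alike and swap places; only lifting the lids shows which place has the stiff one.
- case_b_grip (a point): The same point of case B, which looks just like case A: a fixed blue box, 140 mm from front to back, 200 mm wide, 48 mm high, clear lid hinged along its far long edge, turned up to 0.25 rad either way. Same sizes and axes. At lid angle q the bead is 170 cos(q) mm before the hinge line and 170 sin(q) mm above it.
- case_b_lid (a joint): Lid angle of case B, as for case A: 0 shut, stop at 0.96.

How it is judged:
By the outcome, as a careful person would: the job done as asked, in the order asked, and still so for the second after the job is handed in, with the robot touching nothing.
It also fails if it takes over 51 s, if anything falls off the work surface, if the arm or the gripper's body presses on something with over 40 N, if the wrist force passes 120 N, or if a joint passes its speed limit or range.

## Robot

A 6-joint arm with a two-finger parallel gripper is mounted at the origin on a cart in front of the work surface, level with it; the furniture and walls round the work are solid. World frame = base frame: x ahead of the robot, y to its left, z up, the work surface at z = 0. Lengths are in mm, angles in rad, forces in N, time in s.
With the tool pointing down it reaches from about 300 to 775 mm from the base axis. Payload 14.6 kg.
Tool frame: the origin (TCP) lies at the very end of the fingers, on their centre line; the grasp point (between the pads) lies 19 mm behind it; z points along the fingers, y is the line along which they close (so a half turn about z gives the same grasp; the last joint's range is limited). The gripper opens to 94 mm and grips with 3 to 60 N. Pads are 16 mm wide; open, the fingers measure 119 mm over their backs; the gripper's body (75 mm by 177 mm) begins 78 mm behind the grasp point.
Start: joints at [-1.183, 0.3, 1.521, -0, 1.321, -0.067], TCP at [241.597, -494.085, 205.446] pointing down, gripper open.
Joint ranges: [-3.03, 3.03], [-0.79, 2.21], [0.23, 2.52], [-1.04, 4.18], [0, 3.07], [-2.55, 2.55]. Speed limits (rad/s): [2.22, 2.22, 2.57, 3.14, 3.14, 3.14].

## Interface

Orientations are given as [roll, pitch, yaw] about the fixed x, y, z axes, in that order (R = Rz(yaw) Ry(pitch) Rx(roll)).
In Python, from cell import manip, camera, get_calibration gives the robot as it stands. The module is installed in compiled form; this text tells all that it offers.
- The arm moves only by the tool jog_arm, never from a script. Its argument "plan" is one flat list of numbers, 6 for each row, row after row: the shift along the world's x, y, z in m, then the turn, a rotation vector about the world's x, y, z in degrees. A call has 1 to 20 rows; each row is the pose to reach, as a shift and turn from the pose commanded when the call began; what a row does not reach only later rows make up. A row lasts 1/10 s, in which the tool goes at most 50 mm and 8.59 degrees, less where a joint would pass 70% of its speed; a pose out of reach is approached as far as the arm can. A call with a gripper value outside its range is refused whole. "claw" is the finger opening in m, from 0 to 0.094, set as the call begins (left out, the last holds). The fingers move at their own pace and stop on an object; "force" is the grip in N (left out, the last holds). Time passes only in rows, so rows that repeat a pose let the fingers close. It gives the time, the measured TCP pose, the force, the opening and the grip force at its end, in the units of the state.
- manip.read_state(): the state, without advancing time (a new reading comes with each control period).
- camera(name): name is "side" or "top"; returns (picture, depth): 384x512x3 uint8, red, green, blue; 384x512 float32, mm along the optical axis (not along the pixel's ray), 0 where there is no reading.
- get_calibration(name): a dict with "fx", "fy", "cx", "cy" (pixels), "k1" (the pictures are not rectified: a ray, as slopes to the right and down, at radius r is drawn at 1 + k1 r^2 times it, then the intrinsics apply), "origin" and "attitude" of the camera in the world. Camera axes: x right, y down, z forward; pixel columns grow to the right and rows downward; lengths in mm; the calibration is good to about 2 mm. A picture is of the moment at which its call begins. get_calibration takes no time and is no camera call.
- manip.sign_off(): hands the job in; it is judged then, once.
The state is a dict: "clock": time; "joints": joint angles; "qd": joint speeds; "effort": joint torques, N m; "eef_pos": TCP position; "eef_rot": TCP orientation; "wrist_force": force on the tool from outside, world axes, zero at the start; "moment": the same for the moment, N m; "finger_gap": finger opening in mm; "finger_force": force on a finger pad.
Only numpy, scipy, OpenCV 4.12 (cv2) and the standard library are available. Lean on these libraries where they do the work, as an engineer would, in place of code of your own. Each camera call takes 0.05 s, during which the arm holds its last target. There are 200 camera calls.

## Working session

There is one attempt and no reset: what is moved stays moved. The work goes in short steps, Python scripts to look and compute and a tool call to move; the robot and the scene stay as the last step left them, time stands still between calls to the robot, and variables do not carry over. Pictures are saved under pics/ and viewed, at most 10 in all, crops included, and the job is handed in when it is done.

Besides the shell and the picture viewer there is one more tool, called after ">>>" as name(argument=value, ...) on one line, values as JSON. jog_arm: Moves the arm, as the interface text tells. Its arguments: {"type":"object","properties":{"plan":{"type":"array"},"claw":{"type":"number"},"force":{"type":"number"}},"required":["plan"]}

```bash
mkdir -p pics
cat > h.py <<'E'
import numpy as np, cv2
from cell import manip, camera, get_calibration
from scipy.spatial.transform import Rotation as R
def att(c):
    a=np.array(c["attitude"],float)
    return a if a.shape==(3,3) else R.from_euler('xyz',a).as_matrix()
def rays(c,uv):
    uv=np.atleast_2d(uv).astype(float)
    K=np.array([[c["fx"],0,c["cx"]],[0,c["fy"],c["cy"]],[0,0,1.]])
    n=cv2.undistortPoints(uv[:,None],K,np.array([c["k1"],0,0,0.]))[:,0]
    return np.c_[n,np.ones(len(n))]@att(c).T
def on_plane(c,uv,z):
    d=rays(c,uv);o=np.array(c["origin"],float)
    return o+d*((z-o[2])/d[:,2])[:,None]
def orange(im):
    h=cv2.cvtColor(im,cv2.COLOR_RGB2HSV)
    m=cv2.inRange(h,(5,140,110),(22,255,255))
    n,l,s,ct=cv2.connectedComponentsWithStats(m)
    return l,[(i,s[i],ct[i]) for i in range(1,n) if s[i][4]>12]
E
python3 - <<'E'
from h import *
for n in("top","side"):
    c=get_calibration(n);print(n,c)
    im,d=camera(n);cv2.imwrite(f"pics/{n}0.png",im[:,:,::-1]);np.savez(f"{n}0.npz",im=im,d=d)
    l,b=orange(im)
    for i,s,ct in b: print(s,ct.round(1),on_plane(c,ct,46).round(0), np.median(d[l==i]))
print(manip.read_state())
E
```

```text
top {'fx': 496.5530599245566, 'fy': 496.5530599245566, 'cx': 259.96810645759587, 'cy': 189.49409089851883, 'k1': 0.0659582835741771, 'origin': array([421.14306161,  -4.23171811, 995.55917752]), 'attitude': array([-2.97141649e+00,  4.01673219e-04, -1.57081101e+00])}
[439  10  32   1  32] [454.5  10. ] [[ 954. -399.   46.]] 763.92175
[468  15  44  18 344] [491.3  21.5] [[ 928. -470.   46.]] 790.1217
[447  36  24  18 182] [458.4  45.5] [[ 878. -402.   46.]] 873.6146
[277  44 235  19 642] [394.3  59.2] [[ 850. -274.   46.]] 910.8663
[ 278   69  234    8 1140] [399.   72.1] [[ 823. -283.   46.]] 1026.5457
[450  76  52   1  52] [475.5  76. ] [[ 813. -432.   46.]] 1051.2922
[142  96  12  13 124] [147.3 102.3] [[760. 220.  46.]] 975.5633
[443 142  11   6  17] [447.6 144.8] [[ 673. -370.   46.]] 1010.61584
[   0  201  365  183 4451] [137.2 324. ] [[333. 222.  46.]] 955.46954
[152 222   9  19  58] [156.7 233.6] [[499. 193.  46.]] 943.73035
[352 228   8  19  65] [354.7 239.6] [[ 488. -184.   46.]] 942.3495
side {'fx': 378.2383461726429, 'fy': 378.2383461726429, 'cx': 257.0387858437686, 'cy': 19
[... 1425 characters left out ...]
76.   46.]] 718.05237
{'clock': 0.1, 'joints': array([-1.18259615e+00,  3.00373616e-01,  1.52149196e+00,  2.03309005e-05,
        1.32071332e+00, -6.66156312e-02]), 'qd': array([-0.00031965, -0.00075423, -0.00098512, -0.00024903, -0.00289193,
       -0.00110181]), 'effort': array([ 1.94447231e-03, -5.32641685e+01, -3.53282511e+01,  7.10023334e-02,
        2.35034066e-02, -6.22244784e-05]), 'eef_pos': array([ 241.52146313, -493.87989039,  204.97750705]), 'eef_rot': array([-3.14060991e+00, -8.53001979e-05,  4.54810729e-01]), 'wrist_force': array([-0.16235058, -0.73417048, -0.22645973]), 'moment': array([0.06378847, 0.02525934, 0.06215616]), 'finger_force': 0.0, 'finger_gap': 94.57459038976205}
```

View pics/top0.png

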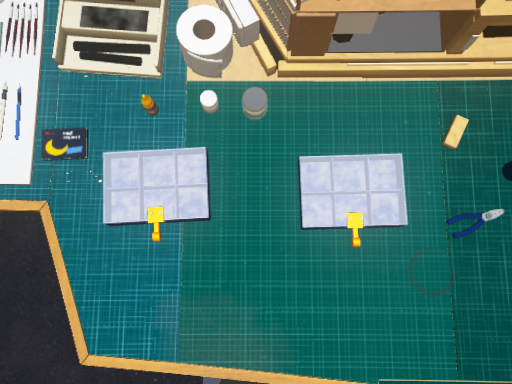

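View pics/side0.png

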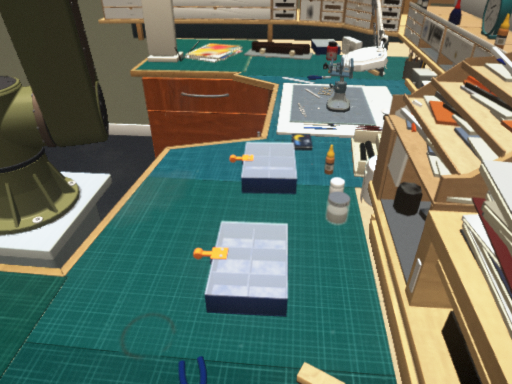

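The top view shows two cases, with tab beads near (156,237) and (355,241). The side view shows the same beads at about (233,157) and (199,253). Next I measure bead centres and yaw.

Run:
```python
from h import *
T=np.load("top0.npz");c=get_calibration("top");im,d=T["im"],T["d"];S=np.load("side0.npz");cs=get_calibration("side")
h=cv2.cvtColor(im,cv2.COLOR_RGB2HSV)
lid=cv2.inRange(h,(105,10,130),(135,110,255))
lid=cv2.morphologyEx(lid,cv2.MORPH_CLOSE,np.ones((7,7)))
for cn in cv2.findContours(lid,0,1)[0]:
    if cv2.contourArea(cn)<3000: continue
    p=cv2.boxPoints(cv2.minAreaRect(cn)); P=on_plane(c,p,50)[:,:2]
    P=P[np.argsort(P[:,0])];f=P[:2];b=P[2:]
    f=f[np.argsort(-f[:,1])];b=b[np.argsort(-b[:,1])]
    yaw=[np.arctan2(e[0,0]-e[1,0],-(e[1,1]-e[0,1])) for e in(f,b)]
    # y axis (left) = (-sin,cos): left minus right
    print("case",P.round(0).tolist(),"yaw from edges",[-round(v,3) for v in yaw],"w",np.linalg.norm(f[0]-f[1]),"mid front",f.mean(0),"mid back",b.mean(0))
def bead(im,box):
    x0,y0,x1,y1=box;hh=cv2.cvtColor(im,cv2.COLOR_RGB2HSV)
    m=cv2.inRange(hh,(5,120,80),(35,255,255));k=np.zeros_like(m);k[y0:y1,x0:x1]=m[y0:y1,x0:x1]
    return k
for n,bx in(("L",(140,200,175,250)),("R",(340,205,370,255))):
    k=bead(im,bx);ys,xs=np.nonzero(k)
    print(n)
    for y in range(ys.min(),ys.max()+1):
        r=xs[ys==y];print(y,r.min(),r.max(),end="; ")
    print()
cv2.imwrite("pics/z.png",np.hstack([cv2.resize(a[:,:,::-1],(260,300),interpolation=0) for a in(im[205:255,135:178],im[205:255,335:378],S["im"][145:170,220:260],S["im"][235:270,185:240])][:3]))
for n,bx in(("L",(222,145,262,170)),("R",(185,235,232,275))):
    k=bead(S["im"],bx);ys,xs=np.nonzero(k)
    print(n)
    for x in range(xs.min(),xs.max()+1):
        r=ys[xs==x]
        if len(r):print(x,r.min(),r.max(),end="; ")
    print()
```

```text
case [[509.0, -82.0], [516.0, -281.0], [649.0, -80.0], [655.0, -284.0]] yaw from edges [np.float64(0.031), np.float64(0.028)] w 199.50661865560755 mid front [ 512.58520222 -181.55528736] mid back [ 652.07759417 -181.91439843]
case [[519.0, 292.0], [529.0, 93.0], [656.0, 307.0], [668.0, 103.0]] yaw from edges [np.float64(0.053), np.float64(0.059)] w 199.64609590921074 mid front [524.14933994 192.40443607] mid back [662.1955589  204.65001375]
L
207 150 163; 208 148 163; 209 148 163; 210 148 163; 211 148 163; 212 148 163; 213 148 163; 214 148 163; 215 148 163; 216 148 163; 217 148 163; 218 148 163; 219 148 163; 220 148 163; 221 148 163; 222 148 162; 223 153 158; 224 154 158; 225 154 158; 226 154 158; 227 154 158; 228 154 158; 229 154 158; 230 154 158; 231 154 158; 232 153 159; 233 152 159; 234 152 160; 235 152 160; 236 152 160; 237 152 160; 238 152 160; 239 152 160; 240 153 159; 
R
212 360 361; 213 347 361; 214 347 361; 215 347 361; 216 347 362; 217 347 362; 218 347 362; 219 347 362; 220 347 362; 221 347 362; 222 347 362; 223 347 362; 224 347 362; 225 348 362; 226 348 363; 227 347 362; 
[... 306 characters left out ...]
155 161; 235 156 160; 236 156 159; 237 157 159; 238 157 159; 239 157 159; 240 157 159; 241 157 159; 242 156 160; 243 155 160; 244 155 159; 245 155 159; 246 155 160; 247 155 160; 248 156 160; 249 156 160; 250 156 160; 251 155 160; 252 155 159; 
R
193 252 255; 194 250 257; 195 249 257; 196 248 258; 197 248 258; 198 248 258; 199 248 258; 200 248 257; 201 249 257; 202 250 256; 203 250 255; 204 251 255; 205 251 255; 206 251 255; 207 251 256; 208 251 256; 209 251 256; 210 251 257; 211 251 258; 212 248 258; 213 247 258; 214 247 258; 215 247 258; 216 248 258; 217 248 258; 218 248 258; 219 248 258; 220 248 258; 221 251 258; 222 251 258; 223 250 258; 224 248 258; 225 248 258; 226 248 256; 227 248 251;
```

View pics/z.png

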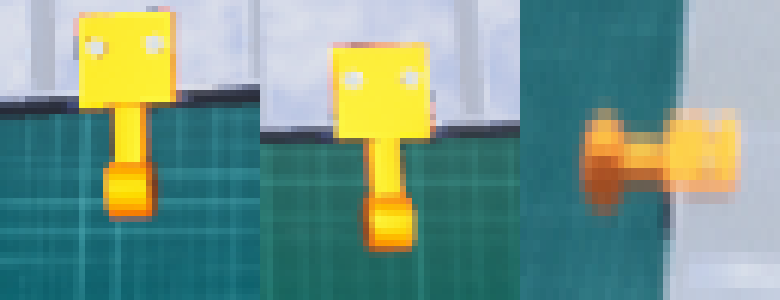

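Run:
```python
from h import *
c=get_calibration("top");s=get_calibration("side")
for n,b,p,q in(("L",(156,236.3),(155.6,214.5),(232.5,158)),("R",(356,242.2),(354.7,220.5),(197.8,253.2))):
    B=on_plane(c,b,48)[0];P=on_plane(c,p,52)[0];v=P-B
    d1=rays(c,b)[0];d2=rays(s,q)[0];o1=np.array(c["origin"]);o2=np.array(s["origin"])
    t=np.linalg.lstsq(np.c_[d1,-d2],o2-o1,rcond=None)[0];X=o1+t[0]*d1;Y=o2+t[1]*d2
    print(n,B.round(1),"yaw",np.arctan2(v[1],v[0]).round(3),v.round(1),"tri",X.round(1),Y.round(1))
```

```text
L [493.8 193.6  48. ] yaw 0.036 [41.1  1.5  4. ] tri [493.9 193.9  46.5] [494.4 194.   46.6]
R [ 482.6 -185.9   48. ] yaw 0.044 [40.8  1.8  4. ] tri [ 482.7 -186.2   46.2] [ 484.  -185.8   46.2]
```

>>> jog_arm(plan=[0.05, 0.065, 0, 0, 0, -6, 0.1, 0.13, 0, 0, 0, -12, 0.15, 0.19, 0, 0, 0, -18, 0.2, 0.25, 0, 0, 0, -24, 0.243, 0.308, 0, 0, 0, -24.3, 0.243, 0.308, 0, 0, 0, -24.3, 0.243, 0.308, -0.045, 0, 0, -24.3, 0.243, 0.308, -0.085, 0, 0, -24.3, 0.243, 0.308, -0.085, 0, 0, -24.3, 0.243, 0.308, -0.085, 0, 0, -24.3, 0.243, 0.308, -0.085, 0, 0, -24.3, 0.243, 0.308, -0.085, 0, 0, -24.3], claw=0.06, force=10)

```text
clock: 1.3
eef_pos: [484.7, -187.1, 121.8]
eef_rot: [3.141, -0.002, 0.03]
wrist_force: [-0.4, -0.5, 0.2]
finger_gap: 60.1
finger_force: 0.0
```

Down 92 mm to z≈29, then close.

>>> jog_arm(plan=[0, 0.001, -0.04, 0, 0, 0, 0, 0.001, -0.075, 0, 0, 0, 0, 0.001, -0.091, 0, 0, 0, 0, 0.001, -0.091, 0, 0, 0, 0, 0.001, -0.091, 0, 0, 0])

```text
clock: 1.8
eef_pos: [485.1, -186.0, 30.9]
eef_rot: [3.141, -0.002, 0.03]
wrist_force: [0.4, 0.5, 0.5]
finger_gap: 59.8
finger_force: 0.0
```

>>> jog_arm(plan=[0, 0, 0, 0, 0, 0, 0, 0, 0, 0, 0, 0, 0, 0, 0, 0, 0, 0, 0, 0, 0, 0, 0, 0, 0, 0, 0, 0, 0, 0, 0, 0, 0, 0, 0, 0], claw=0.0, force=12)

```text
clock: 2.4
eef_pos: [484.6, -185.1, 29.5]
eef_rot: [-3.142, -0.0, 0.031]
wrist_force: [-0.3, 0.1, 0.5]
finger_gap: 15.5
finger_force: 0.0
```

Run:
```python
from h import *
im,d=camera("side");cv2.imwrite("pics/s1.png",cv2.resize(im[170:330,120:320,::-1],(750,600)))
st=manip.read_state();print(st["eef_pos"],st["wrist_force"],st["finger_gap"],st["clock"])
# lift arc relative shifts for q
for yaw in(.03,.06):
  for q in np.r_[.1:.9:.1,.88]:
    dx=170*(1-np.cos(q));print(yaw,q.round(2),(dx*np.cos(yaw)).round(1),(dx*np.sin(yaw)).round(1),(170*np.sin(q)).round(1))
```

```text
[ 484.61516717 -185.30365683   29.47164528] [-0.05771995 -3.98946109 -1.26544003] 13.485977577844455 2.45
0.03 0.1 0.8 0.0 17.0
0.03 0.2 3.4 0.1 33.8
0.03 0.3 7.6 0.2 50.2
0.03 0.4 13.4 0.4 66.2
0.03 0.5 20.8 0.6 81.5
0.03 0.6 29.7 0.9 96.0
0.03 0.7 40.0 1.2 109.5
0.03 0.8 51.5 1.5 122.0
0.03 0.88 61.7 1.9 131.0
0.06 0.1 0.8 0.1 17.0
0.06 0.2 3.4 0.2 33.8
0.06 0.3 7.6 0.5 50.2
0.06 0.4 13.4 0.8 66.2
0.06 0.5 20.8 1.2 81.5
0.06 0.6 29.6 1.8 96.0
0.06 0.7 39.9 2.4 109.5
0.06 0.8 51.5 3.1 122.0
0.06 0.88 61.6 3.7 131.0
```

View pics/s1.png

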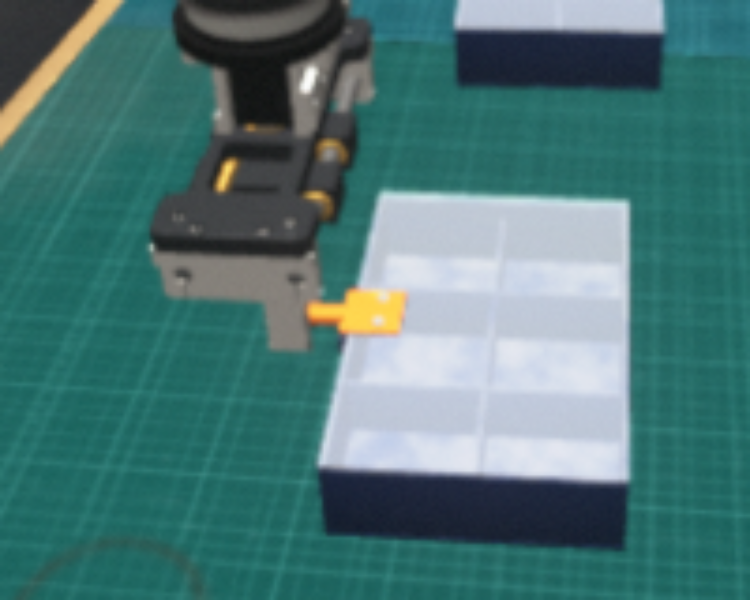

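The fingers hold the bead (gap 13.5 mm; side crop shows the finger on the tab at (300,320)). Lift along the arc.

>>> jog_arm(plan=[0.0, 0, 0.009, 0, 0, 0, 0.001, 0, 0.017, 0, 0, 0, 0.0034, 0, 0.034, 0, 0, 0, 0.0076, 0, 0.05, 0, 0, 0, 0.0134, 0, 0.066, 0, 0, 0, 0.021, 0.001, 0.0815, 0, 0, 0, 0.03, 0.001, 0.096, 0, 0, 0, 0.04, 0.001, 0.1095, 0, 0, 0, 0.0515, 0.002, 0.122, 0, 0, 0, 0.057, 0.002, 0.127, 0, 0, 0, 0.062, 0.002, 0.132, 0, 0, 0, 0.062, 0.002, 0.132, 0, 0, 0, 0.062, 0.002, 0.132, 0, 0, 0, 0.062, 0.002, 0.132, 0, 0, 0])

```text
clock: 3.85
eef_pos: [546.6, -183.4, 161.7]
eef_rot: [3.141, -0.001, 0.031]
wrist_force: [1.7, -4.9, -0.0]
finger_gap: 13.6
finger_force: 12.0
```

Run:
```python
from h import *
im,d=camera("side");cv2.imwrite("pics/s2.png",im[:,:,::-1])
st=manip.read_state();print(st["eef_pos"],st["wrist_force"],st["finger_gap"],st["finger_force"],st["clock"])
```

```text
[ 546.63520636 -183.38876474  161.68167058] [ 2.38542824 -4.607005    0.2938637 ] 13.817634900645988 12.00017586350441 3.9
```

View pics/s2.png

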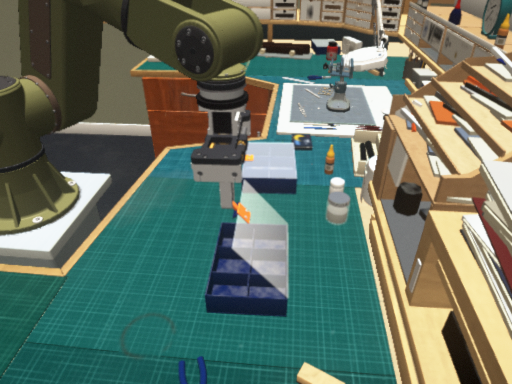

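The lid is up (tab at (242,212)). Let go, wait, then rise.

>>> jog_arm(plan=[0, -0.001, 0, 0, 0, 0, 0, -0.001, 0, 0, 0, 0, 0, -0.001, 0, 0, 0, 0, 0, -0.001, 0, 0, 0, 0, 0, -0.001, 0, 0, 0, 0, 0, -0.001, 0, 0, 0, 0, 0, -0.001, 0, 0, 0, 0, 0, -0.001, 0, 0, 0, 0, 0, -0.001, 0, 0, 0, 0, 0, -0.001, 0.02, 0, 0, 0, 0, -0.001, 0.06, 0, 0, 0, 0, -0.001, 0.08, 0, 0, 0, 0, -0.001, 0.08, 0, 0, 0], claw=0.06)

```text
clock: 5.2
eef_pos: [547.5, -184.4, 244.6]
eef_rot: [3.139, -0.005, 0.031]
wrist_force: [0.3, 0.4, -0.1]
finger_gap: 59.7
finger_force: 0.0
```

Run:
```python
from h import *
im,d=camera("side");cv2.imwrite("pics/s3.png",im[:,:,::-1])
st=manip.read_state();print(st["eef_pos"],st["wrist_force"],st["finger_gap"],st["eef_rot"],st["clock"])
```

```text
[ 546.89996207 -184.1967479   242.26628372] [ 0.4709974   1.03852437 -0.10568242] 60.35805027221053 [ 3.14075942e+00 -1.87458223e-03  3.06894822e-02] 5.25
```

View pics/s3.png

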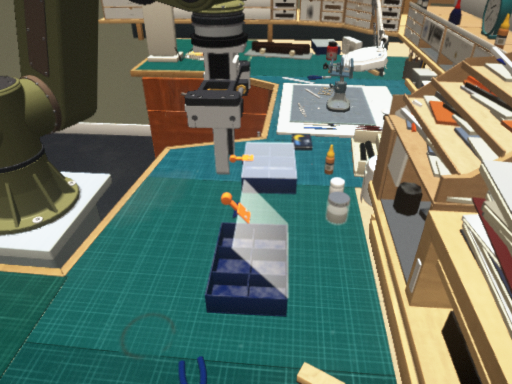

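The right lid stands open (bead at (227,199)), so that case is the stiff one. The left lid is checked the same way.

>>> jog_arm(plan=[-0.007, 0.05, 0, 0, 0, 0, -0.014, 0.1, 0, 0, 0, 0, -0.02, 0.148, 0, 0, 0, 0, -0.028, 0.197, 0, 0, 0, 1, -0.035, 0.246, 0, 0, 0, 1.7, -0.042, 0.295, 0, 0, 0, 1.7, -0.048, 0.344, 0, 0, 0, 1.7, -0.052, 0.378, 0, 0, 0, 1.7, -0.052, 0.378, 0, 0, 0, 1.7, -0.052, 0.378, -0.05, 0, 0, 1.7, -0.052, 0.378, -0.1, 0, 0, 1.7, -0.052, 0.378, -0.125, 0, 0, 1.7, -0.052, 0.378, -0.125, 0, 0, 1.7, -0.052, 0.378, -0.125, 0, 0, 1.7, -0.052, 0.378, -0.125, 0, 0, 1.7])

```text
clock: 6.75
eef_pos: [495.4, 193.8, 118.1]
eef_rot: [-3.141, -0.002, 0.06]
wrist_force: [-0.8, -0.1, 0.6]
finger_gap: 59.9
finger_force: 0.0
```

>>> jog_arm(plan=[0, 0, -0.04, 0, 0, 0, 0, 0, -0.075, 0, 0, 0, 0, 0, -0.088, 0, 0, 0, 0, 0, -0.088, 0, 0, 0, 0, 0, -0.088, 0, 0, 0])

```text
clock: 7.25
eef_pos: [495.6, 194.2, 30.3]
eef_rot: [-3.141, -0.002, 0.06]
wrist_force: [-0.2, -0.3, -0.1]
finger_gap: 59.8
finger_force: 0.0
```

>>> jog_arm(plan=[0, 0, 0, 0, 0, 0, 0, 0, 0, 0, 0, 0, 0, 0, 0, 0, 0, 0, 0, 0, 0, 0, 0, 0, 0, 0, 0, 0, 0, 0, 0, 0, 0, 0, 0, 0, 0, 0, 0, 0, 0, 0, 0, 0, 0, 0, 0, 0], claw=0.0, force=12)

```text
clock: 8.05
eef_pos: [494.6, 193.8, 28.4]
eef_rot: [3.141, 0.0, 0.06]
wrist_force: [0.0, -2.7, 1.3]
finger_gap: 13.9
finger_force: 12.0
```

>>> jog_arm(plan=[0.0, 0, 0.009, 0, 0, 0, 0.001, 0, 0.017, 0, 0, 0, 0.0034, 0, 0.034, 0, 0, 0, 0.0076, 0, 0.05, 0, 0, 0, 0.0134, 0.001, 0.066, 0, 0, 0, 0.021, 0.001, 0.0815, 0, 0, 0, 0.03, 0.002, 0.096, 0, 0, 0, 0.04, 0.002, 0.1095, 0, 0, 0, 0.0515, 0.003, 0.122, 0, 0, 0, 0.057, 0.003, 0.127, 0, 0, 0, 0.062, 0.003, 0.132, 0, 0, 0, 0.062, 0.003, 0.132, 0, 0, 0, 0.062, 0.003, 0.132, 0, 0, 0, 0.062, 0.003, 0.132, 0, 0, 0])

```text
clock: 9.45
eef_pos: [556.2, 197.2, 160.5]
eef_rot: [-3.141, 0.0, 0.061]
wrist_force: [-3.1, 1.5, 3.5]
finger_gap: 13.8
finger_force: 12.0
```

Run:
```python
from h import *
im,d=camera("side");im2,d=camera("top");cv2.imwrite("pics/s4.png",np.hstack([im[50:300,130:330,::-1],im2[80:330,100:430,::-1]]))
st=manip.read_state();print(st["eef_pos"],st["wrist_force"],st["finger_gap"],st["clock"])
```

```text
[556.30616609 197.13493837 160.52166072] [-4.28563522  2.2874552   4.31110202] 13.862982137394743 9.55
```

View pics/s4.png

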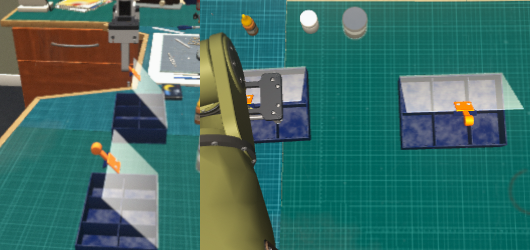

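Both lids are up: the gripper holds the far one at (133,70), and the near one still stands with its bead at (97,149). Release the left lid.

>>> jog_arm(plan=[0, 0, 0, 0, 0, 0, 0, 0, 0, 0, 0, 0, 0, 0, 0, 0, 0, 0, 0, 0, 0, 0, 0, 0, 0, 0, 0, 0, 0, 0, 0, 0, 0, 0, 0, 0, 0, 0, 0, 0, 0, 0, 0, 0, 0, 0, 0, 0, 0, 0, 0, 0, 0, 0, 0, 0, 0.02, 0, 0, 0, 0, 0, 0.06, 0, 0, 0, 0, 0, 0.1, 0, 0, 0, 0, 0, 0.1, 0, 0, 0, 0, 0, 0.1, 0, 0, 0, 0, 0, 0.1, 0, 0, 0], claw=0.06)

```text
clock: 11.05
eef_pos: [556.2, 196.8, 259.1]
eef_rot: [3.141, 0.002, 0.06]
wrist_force: [-0.2, -0.7, -0.1]
finger_gap: 60.1
finger_force: 0.0
```

Run:
```python
from h import *
im,d=camera("side");im2,d=camera("top");cv2.imwrite("pics/s5.png",np.hstack([im[50:300,130:330,::-1],im2[80:330,100:430,::-1]]))
st=manip.read_state();print(st["eef_pos"],st["wrist_force"],st["finger_gap"],st["clock"])
```

```text
[556.24588383 196.80517495 259.07996239] [-0.14214419 -0.34727594 -1.08870566] 60.038592970836284 11.15
```

View pics/s5.png

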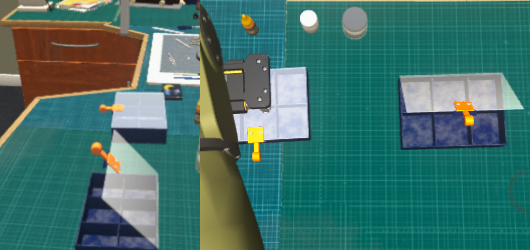

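The far (left) lid has dropped shut, with its tab level at (110,108). The near lid still stands open, and the arm is clear of both.

```bash
python3 -c "
from cell import manip
print(manip.sign_off())"
```

```text
the job is handed in; nothing more can be done
None
```

I lifted both lids nearly to the stop (about 0.89 rad of 0.96) and let go: the left one dropped shut, the stiff right one stayed up and is left standing open as rejected, and the job was handed in at about 11 s.

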